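Scan the paint jar and hold it over the scale while it zeroes

TASK

Turn the paint jar on the spot, standing on the table, until its label squarely faces the scanner window, and leave it so for a full second to be read. Then carry it over the caddy of bottles to the scale and finish while still holding it upright and still, centred above the pan with its underside about 15 mm clear; the scale is being zeroed, so the jar must never touch it. Do not disturb the other things.

Things in the scene. Friction and masses are not known exactly. Their poses are not given: they have to be found in the camera images.
- jar: the paint jar: grey cylinder with black screw lid, 54 mm diameter over its full 110 mm height, about 0.3 kg, standing in front of the scanner window. A paper label covers 70 degrees of one side; a paper strip (27 x 10 mm, 4 mm proud of the lid) runs from the lid centre to the rim above the label. Origin: centre of underside; z up; x points from the axis to the label middle
- jar_label (a point): middle of the label on the surface of the jar: 27 mm from the jar axis along the jar x axis, 41 mm up
- scanner: label scanner, fixed black block 70 x 90 x 97 mm high with a glass window on its -x face. Origin: centre of underside. A label facing it squarely has the jar x axis pointing the same way as the scanner x axis. The jar axis stands 90 to 100 mm from the window face. It may be left or right of the caddy, and its yaw varies
- scanner_window (a point): centre of the scanner window, 56 mm up, 34 mm in front of the scanner origin
- scale: low electronic scale, fixed: grey base 170 x 160 x 36 mm with a round steel pan, 124 mm diameter, top 50 mm above the table; a ring of dark marks (about 74 mm across, 2 mm proud at most) is centred on it. On the other side of the caddy from the scanner. Origin: centre of underside, below the pan centre
- scale_pan (a point): centre of the top face of the scale pan, 50 mm above the table; z up
- caddy: fixed open wooden caddy, 280 x 80 x 60 mm, long side (its x axis) pointing away from the robot, between scanner and scale; three bottles stand in it, their tops up to 136 mm above the table. Origin: centre of its underside
- bottle0: paint bottle, 48 dia x 130 mm, standing in the caddy compartment nearest the robot; leave alone. Origin: centre of its underside
- bottle1: paint bottle, 48 dia x 122 mm, in the middle compartment of the caddy; leave alone. Origin: centre of its underside
- bottle2: paint bottle, 48 dia x 130 mm, in the compartment of the caddy farthest from the robot; leave alone. Origin: centre of its underside
- tall_bottle: amber glass bottle, 44 dia x 140 mm, standing behind the scanner (on the side away from its window); leave alone. Origin: centre of its underside
- tape_roll: cardboard tape roll, 80 mm across, 25 mm high, lying flat behind the scale; leave alone. Origin: centre of its underside
- brush_mug: white mug with brushes, about 72 dia, 195 mm high over the brushes, at the back of the table; leave alone. Origin: centre of its underside
- tub: low white paint tub, 72 dia x 60 mm, at the back of the table; leave alone. Origin: centre of its underside

How it is judged:
By the outcome, as a careful person would: the job done as asked, in the order asked, and still so for the second after the job is handed in, while the arm keeps its last pose, push and grip.
It also fails if it takes over 61 s, if anything falls off the work surface, if the arm or the gripper's body presses on something with over 40 N, if the wrist force passes 120 N, or if a joint passes its speed limit or range.

ROBOT

A 6-joint arm with a two-finger parallel gripper is mounted at the origin on the work surface. World frame = base frame: x ahead of the robot, y to its left, z up, the work surface at z = 0. Lengths are in m, angles in rad, forces in N, time in s.
With the tool pointing down it reaches from about 0.325 to 1 m from the base axis. Payload 5.1 kg.
Tool frame: the origin (TCP) lies at the very end of the fingers, on their centre line; the grasp point (between the pads) lies r.pinch_z behind it (r.pinch_z is the distance from the TCP to the grasp point, in m); z points along the fingers, y is the line along which they close (so a half turn about z gives the same grasp; the last joint's range is limited). The gripper opens to 85 mm and grips with 20 to 120 N. Pads are 22 mm wide; open, the fingers measure 114 mm over their backs; the gripper's body (76 mm by 85 mm) begins 54 mm behind the grasp point. The pads swing forward as they close: fully open they stand 13 mm farther back than shut.
Start: joints at [-1.188, 0.124, 1.65, -0, 1.367, -0.083], TCP at [0.292, -0.581, 0.231] pointing down, gripper open.
Joint ranges: [-2.61, 2.61], [-1.02, 2.33], [0.03, 2.71], [-1.35, 4.49], [0.32, 2.68], [-2.91, 2.91]. Speed limits (rad/s): [2.57, 2.57, 3.14, 3.14, 3.14, 3.14].

INTERFACE

Orientations are given as a 3x3 rotation matrix whose columns are the frame's x, y, z axes.
In Python, from station import r, optics, job, models gives the robot as it stands.
- The arm moves only by the tool drive_tool, never from a script. Its argument "motion" is a list of rows, each a list of 3 entries, a list of its own where there are three numbers: the finger opening in mm, from 0 to 85.4, then the shift along the tool's x, y, z in units of 30 mm (1.0 is 30 mm), then the turn, a rotation vector about the tool's x, y, z in units of 6 degrees (1.0 is 6 degrees). In form: [[gripper, [x, y, z], [wx, wy, wz]], ...]. A call has 1 to 12 rows; each row is the pose to reach, as a shift and turn from the pose commanded when the call began, along the tool's axes at that moment; what a row does not reach only later rows make up. A row lasts 1/12 s, in which the tool goes at most 41.7 mm and 7.16 degrees, less where a joint would pass 70% of its speed; a pose out of reach is approached as far as the arm can. A call with a gripper value outside its range is refused whole. The fingers move at their own pace and stop on an object; "force" is the grip in N (left out, the last holds). Time passes only in rows, so rows that repeat a pose let the fingers close. It gives the time, the measured TCP pose, the force, the opening and the grip force at its end, in the units of the state.
- r.sense(): the state, without advancing time (a new reading comes with each control period).
- optics.camera(name): name is "scene" or "top" or "wrist"; returns the picture (384x512x3 uint8, blue, green, red); there is no depth.
- optics.camera_params(name): a dict with "fovy" (degrees; the focal length in pixels is half the picture's height over the tangent of half this angle, whatever the lens; pixels are square), "cx", "cy" (the principal point, pixels), "extrinsics" (4x4, takes a point from world to camera coordinates). Camera axes: x right, y down, z forward; pixel columns grow to the right and rows downward; lengths in m; the calibration is good to about 2 mm. The wrist camera is an equidistant fisheye: a pixel r from the principal point sees the ray r / f radians off the axis. A picture is of the moment at which its call begins: read the wrist's pose just before it. camera_params takes no time and is no camera call; for the wrist camera it gives the pose at the moment of the call.
- job.finish_job(): hands the job in; it is judged then, once.
Trained networks look in the newest picture that a camera, given by its name, has taken for a name from the list of things; names that differ only in an ending like _2 or _b are one class to them, and where a whole thing is asked for, a point or a joint stands for the part that bears it (a point fixed in the world has none). Each returns a list of dicts, best first, with "conf" (0 to 1); they miss things now and then, are a little off and sometimes report something else, mostly with a low value. They report only what shows in the picture. A call takes as long as a camera call.
- models.look_for(camera, thing): "box" ([left, top, width, height] in pixels, round what is visible of it).
- models.masks_of(camera, thing): "pixels" (384x512 bool, what is visible of it) and "box" ([left, top, width, height] in pixels, round what is visible of it).
The state is a dict: "time": time; "joints": joint angles; "joint_vel": joint speeds; "tau": joint torques, N m; "tool_pos": TCP position; "tool_rot": TCP orientation; "wrist_force": force on the tool from outside, world axes, zero at the start; "torque": the same for the moment, N m; "finger_gap": finger opening in m; "finger_force": force on a finger pad.
Only numpy, scipy, OpenCV 4.12 (cv2) and the standard library are available. Lean on these libraries where they do the work, as an engineer would, in place of code of your own. Each camera call takes 0.05 s, during which the arm holds its last target. There are 200 camera calls.

## Working session

There is one attempt and no reset: what is moved stays moved. The work goes in short steps, Python scripts to look and compute and a tool call to move; the robot and the scene stay as the last step left them, time stands still between calls to the robot, and variables do not carry over. Pictures are saved under pics/ and viewed, at most 10 in all, crops included, and the job is handed in when it is done.

Besides the shell and the picture viewer there is one more tool, called after "Emit:" as a command line: name --argument value ..., lists and objects as JSON in quotes. drive_tool: Moves the arm, as the interface text tells. Its arguments: {"type":"object","properties":{"motion":{"type":"array"},"force":{"type":"number"}},"required":["motion"]}

```bash
mkdir -p pics; ls; python3 - <<'E'
from station import r,optics,job,models
import cv2,numpy as np
s=r.sense();print(s['time'],s['tool_pos'],s['tool_rot'],r.pinch_z,s['finger_gap'])
ims=[optics.camera(n) for n in("scene","top")]
cv2.imwrite('pics/scene.png',ims[0]);cv2.imwrite('pics/top.png',cv2.resize(ims[1],(800,600),interpolation=cv2.INTER_CUBIC))
for n in("scene","top"):
  p=optics.camera_params(n);print(n,p)
for t in("jar","jar_label","scanner","scanner_window","scale","scale_pan","caddy","bottle0"):
  for d in models.look_for("top",t)[:2]:print(t,np.round(d['box'],1),round(d['conf'],2))
E
```

```text
pics
0.0 [ 0.29167401 -0.58019042  0.23005038] [[ 8.93480563e-01  4.49101211e-01 -7.65773666e-04]
 [ 4.49101824e-01 -8.93478468e-01  1.94386128e-03]
 [ 1.88788174e-04 -2.08071262e-03 -9.99997817e-01]] 0.0187 0.08547599150725359
scene {'fovy': 55.3217128553249, 'cx': 257.6042895100588, 'cy': 191.92225828520037, 'extrinsics': array([[ 0.8830194 ,  0.4692164 , -0.01061633, -0.4971508 ],
       [ 0.31134739, -0.60255165, -0.73484305, -0.16508906],
       [-0.3511973 ,  0.64557531, -0.6781541 ,  1.33584824],
       [ 0.        ,  0.        ,  0.        ,  1.        ]])}
top {'fovy': 44.03664967713208, 'cx': 245.78459843429442, 'cy': 181.51913155432777, 'extrinsics': array([[-0.0079226 , -0.99986944, -0.01408317, -0.02744173],
       [-0.99619413,  0.00911443, -0.08668444,  0.60179247],
       [ 0.08680148,  0.0133428 , -0.99613627,  1.35179199],
       [ 0.        ,  0.        ,  0.        ,  1.        ]])}
jar [310.2 214.3  25.9  22.5] 0.85
jar_label [312.6 215.6  25.8  18.9] 0.93
scanner [300.9 165.3  40.1  30.2] 0.64
scanner_window [301.9 166.2  37.2  29.7] 0.76
scale [111.7 170.4  66.8  62.9] 0.94
scale_pan [112.8 167.8  62.4  63. ] 0.66
scale_pan [235.4 235.9  14.1  18.1] 0.34
caddy [227.3 159.5  37.  101.2] 0.94
caddy [310.  215.6  25.   19.8] 0.18
bottle0 [236.3 168.7  17.1  19.7] 0.84
bottle0 [232.2 234.2  16.2  20.1] 0.66
```

View pics/top.png

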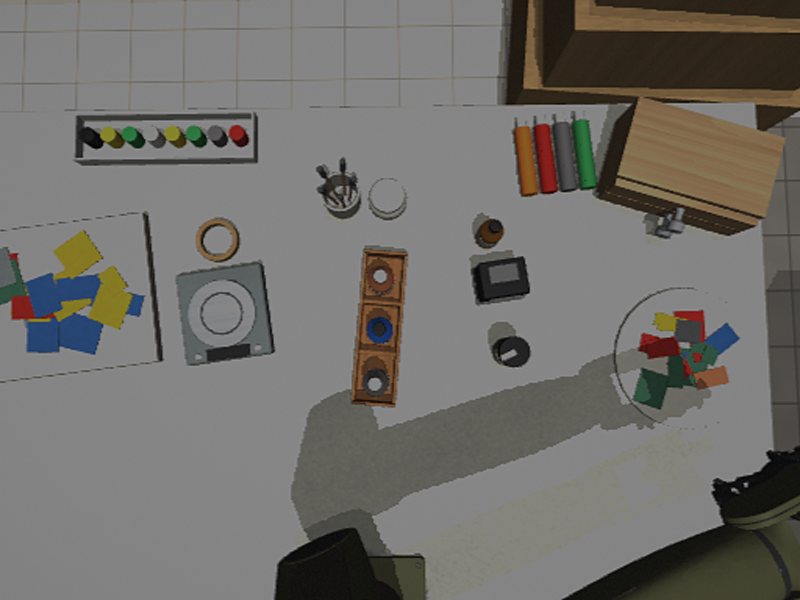

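View pics/scene.png

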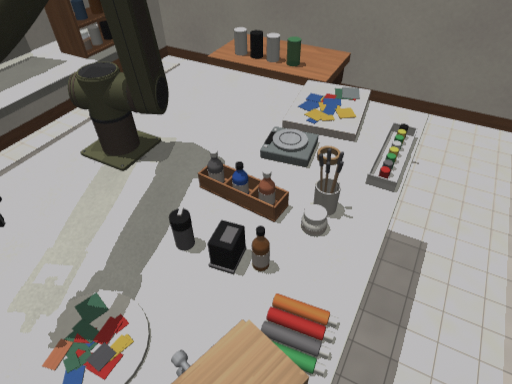

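Top view (800x600): jar lid is at (512,350) with its strip pointing left and down. The scanner is at (500,280), the caddy at (380,328) and the scale at (222,312). The scene view agrees with this.

```bash
cat > h.py <<'E'
from station import r,optics,job,models
import cv2,numpy as np
def ray(n,uv,p=None):
    p=p or optics.camera_params(n);f=192/np.tan(np.radians(p['fovy'])/2);E=p['extrinsics']
    d=(np.atleast_2d(uv)-[p['cx'],p['cy']])/f
    if n=='wrist':
        th=np.linalg.norm(d,axis=1,keepdims=True);d=np.c_[d*np.sinc(th/np.pi)/1,np.cos(th)]
    else: d=np.c_[d,np.ones(len(d))]
    return -E[:3,:3].T@E[:3,3], d@E[:3,:3]
def plane(n,uv,z,p=None):
    o,d=ray(n,uv,p);return (o+d*((z-o[2])/d[:,2:]))[:,:2]
def proj(n,X,p=None):
    p=p or optics.camera_params(n);f=192/np.tan(np.radians(p['fovy'])/2);E=p['extrinsics']
    c=np.atleast_2d(X)@E[:3,:3].T+E[:3,3]
    if n=='wrist':
        rho=np.linalg.norm(c[:,:2],axis=1,keepdims=True);q=c[:,:2]/np.maximum(rho,1e-9)*np.arctan2(rho,c[:,2:])
    else:q=c[:,:2]/c[:,2:]
    return q*f+[p['cx'],p['cy']]
def ctr(m):
    c=max(cv2.findContours(m.astype(np.uint8),0,1)[0],key=cv2.contourArea);return c[:,0,:].astype(float)
E
python3 - <<'E'
from h import *
im=optics.camera("top")
for t,z in (("jar",.11),("scanner",.097),("scale",.036),("scale_pan",.05),("caddy",.06),("tall_bottle",.14)):
  d=models.masks_of("top",t)
  if not d:print(t,None);continue
  q=plane("top",ctr(d[0]['pixels'])+0,z).astype(np.float32)
  rc=cv2.minAreaRect(q*1000);print(t,round(d[0]['conf'],2),np.round(rc[0]),np.round(rc[1]),round(rc[2],1))
# lid strip
o=plane("top",[[515/800*512,350*.64]],.11);print(o)
crop=im[205:245,300:345];cv2.imwrite('pics/c.png',cv2.resize(im[155:250,280:360],None,fx=6,fy=6,interpolation=cv2.INTER_CUBIC))
p=optics.camera_params('wrist');E=p['extrinsics'];s=r.sense()
print(p['fovy'],s['tool_rot'].T@(-E[:3,:3].T@E[:3,3]-s['tool_pos']),s['tool_rot'].T@E[2,:3])
E
```

```text
jar 0.78 [ 476. -250.] [62. 51.] 89.5
scanner 0.91 [ 601. -237.] [73. 97.] 9.0
scale 0.98 [548. 261.] [172. 166.] 7.6
scale_pan 0.88 [548. 260.] [169. 162.] 7.8
caddy 0.58 [520. -22.] [ 80. 280.] 84.7
tall_bottle 0.83 [ 677. -212.] [48. 49.] 89.4
[[ 0.47717009 -0.25880277]]
65.70646984690485 [ 0.07356823  0.00057695 -0.14275082] [-0.28890952  0.00160409  0.95735506]
```

View pics/c.png

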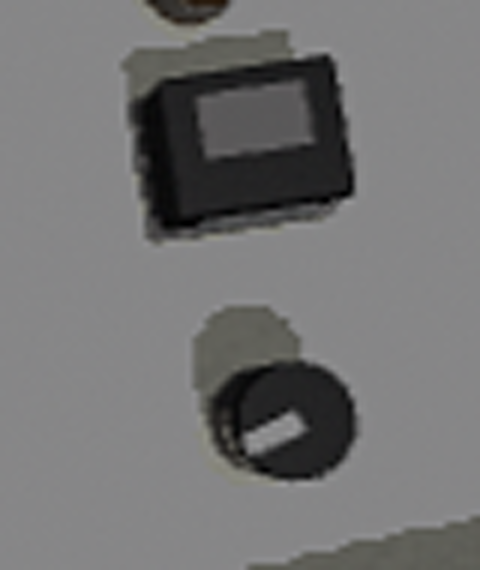

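Crop (6x, origin 280,155): lid centre is about (298,420) and the strip tip about (247,445), so the jar yaw is about 115°. The scanner's side edge runs (352,195) to (330,57), so its yaw is about 9°. I'll take a closer wrist look before grasping.

Emit:
drive_tool --motion '[[85, [1, -0.7, -0.25], [0, 0, 0]], [85, [2, -1.4, -0.5], [0, 0, 0]], [85, [3, -2.1, -0.75], [0, 0, 0]], [85, [4, -2.8, -1], [0, 0, 0]], [85, [5, -3.5, -1.25], [0, 0, 0]], [85, [6, -4.2, -1.5], [0, 0, 0]], [85, [7, -4.9, -1.75], [0, 0, 0]], [85, [8, -5.6, -2], [0, 0, 0]], [85, [9, -6.3, -2.2], [0, 0, 0]], [85, [9.8, -6.8, -2.3], [0, 0, 0]], [85, [10, -7, -2.3], [0, 0, 0]], [85, [10, -7, -2.3], [0, 0, 0]]]'

```text
time: 1.85
tool_pos: [0.4663, -0.2568, 0.3008]
tool_rot: [[0.892, 0.452, 0.001], [0.452, -0.892, -0.0], [0.0, 0.001, -1.0]]
wrist_force: [0.4, 0.0, 0.3]
finger_gap: 0.085
finger_force: 0.0
```

```bash
python3 - <<'E'
from h import *
p=optics.camera_params('wrist');im=optics.camera("wrist");s=r.sense();print(s['time'],s['tool_pos'],s['joints'])
np.save('p.npy',p,allow_pickle=True);cv2.imwrite('w1.png',im)
out=im.copy()
for t,z in (("jar",.11),("scanner",.097)):
  d=models.masks_of("wrist",t)
  for e in d[:1]:
    c=ctr(e['pixels']);cv2.polylines(out,[c.astype(np.int32)],True,(0,255,0),1);print(t,e['conf'],e['box'])
    q=plane('wrist',c,z,p).astype(np.float32)
    rc=cv2.minAreaRect(q*1000);print(np.round(rc[0]),np.round(rc[1]),round(rc[2],1))
cv2.imwrite('pics/w1.png',cv2.resize(out,(800,600),interpolation=cv2.INTER_CUBIC))
E
```

```text
1.9 [ 0.46570213 -0.25799698  0.30031129] [-6.06399372e-01 -1.72887852e-01  1.82662081e+00 -6.84905304e-04
  1.48767485e+00  4.96770229e-01]
jar 0.59 [238.7, 135.4, 45.2, 52.7]
[ 478. -257.] [59. 51.] 52.4
scanner 0.98 [257.6, 26.5, 86.6, 76.8]
[ 599. -246.] [76. 85.] 9.1
```

View pics/w1.png

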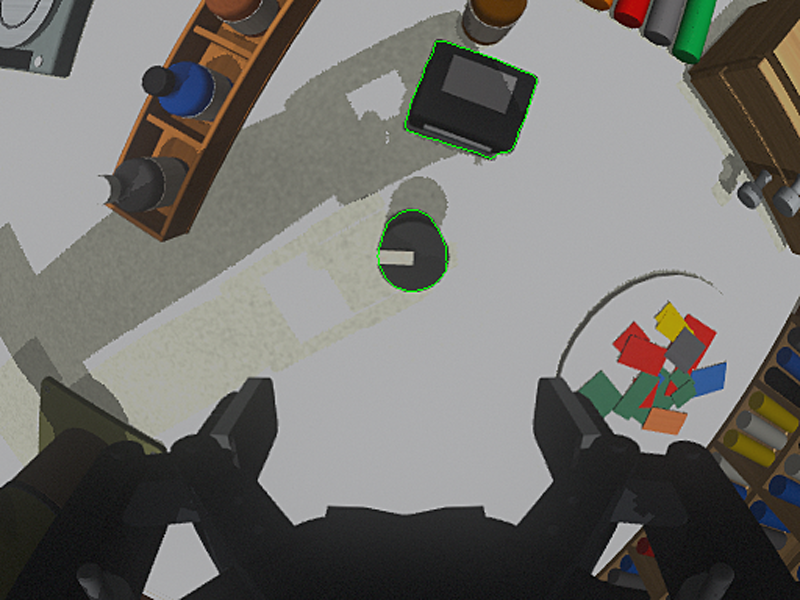

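The wrist view (800x600) shows the jar at (413,250), its strip running left to (378,257), and the scanner at (472,98). The masks fit both well. Next I'll fit full 3D silhouettes.

```bash
cat >> h.py <<'E'
from scipy.optimize import minimize
def boxpts(a,b,h,z0=0):
    t=np.linspace(-1,1,15);e=[(s,1) for s in t]+[(s,-1) for s in t]+[(1,s) for s in t]+[(-1,s) for s in t]
    e=np.array(e)*[a/2,b/2];return np.vstack([np.c_[e,np.full(len(e),z)] for z in (z0,h)])
def cyl(rad,h,z0=0):
    t=np.linspace(0,2*np.pi,60);e=rad*np.c_[np.cos(t),np.sin(t)];return np.vstack([np.c_[e,np.full(60,z)] for z in (z0,h)])
def fit(n,mask,P,x0,p,S=4):
    M=cv2.resize(mask.astype(np.uint8),None,fx=S,fy=S,interpolation=0)>0
    def cost(x):
        yaw=x[2] if len(x)>2 else 0;c,s=np.cos(yaw),np.sin(yaw)
        X=P@np.array([[c,-s,0],[s,c,0],[0,0,1]]).T+[x[0],x[1],0]
        h=cv2.convexHull(((proj(n,X,p)+.5)*S-.5).astype(np.float32));I=np.zeros(M.shape,np.uint8)
        cv2.fillPoly(I,[np.round(h).astype(np.int32)],1);I=I>0
        return 1-(I&M).sum()/(I|M).sum()
    sx=np.vstack([x0]+[np.array(x0)+np.eye(len(x0))[i]*[.01,.01,.1][i] for i in range(len(x0))])
    o=minimize(cost,x0,method='Nelder-Mead',options=dict(initial_simplex=sx,xatol=1e-4,fatol=1e-5));return o.x,o.fun
E
python3 - <<'E'
from h import *
p=np.load('p.npy',allow_pickle=True).item();im=cv2.imread('w1.png')
mj=models.masks_of("wrist","jar")[0]['pixels'];ms=models.masks_of("wrist","scanner")[0]['pixels']
optics.camera("top");mc=models.masks_of("top","scale")[0]['pixels'];mjt=models.masks_of("top","jar")[0]['pixels'];mst=models.masks_of("top","scanner")[0]['pixels']
pt=optics.camera_params('top')
print('jar w',fit('wrist',mj,cyl(.027,.11),[.475,-.257],p)); print('jar t',fit('top',mjt,cyl(.027,.11),[.475,-.257],pt))
print('scn w',fit('wrist',ms,boxpts(.07,.09,.097),[.6,-.246,.15],p)); print('scn t',fit('top',mst,boxpts(.07,.09,.097),[.6,-.246,.15],pt))
print('scale',fit('top',mc,boxpts(.17,.16,.036),[.548,.26,.13],pt))
g=cv2.cvtColor(im,6).astype(float);b=(g>110)&(cv2.erode(mj.astype(np.uint8),np.ones((3,3)))>0)
n,l,st,_=cv2.connectedComponentsWithStats(b.astype(np.uint8));k=1+np.argmax(st[1:,4]);print(st[1:])
v,u=np.nonzero(l==k);q=plane('wrist',np.c_[u,v],.114,p);c=q.mean(0)
w=np.linalg.svd(q-c)[2][0];print('strip c',c,'axis yaw',np.degrees(np.arctan2(w[1],w[0])),np.ptp((q-c)@w))
E
```

```text
jar w (array([ 0.47533246, -0.2598388 ]), np.float64(0.08523135564095352))
jar t (array([ 0.47647313, -0.25487927]), np.float64(0.2521386762719495))
scn w (array([ 0.60243805, -0.24511234,  0.18222355]), np.float64(0.113703258171022))
scn t (array([ 0.60220013, -0.2426519 ,  0.14897221]), np.float64(0.06848804719031354))
scale (array([0.54826098, 0.26541428, 0.13833462]), np.float64(0.027081390458427057))
[[243 160  22  10 188]]
strip c [ 0.47041576 -0.24886153] axis yaw -66.42765283945329 0.024037027788282136
```

```bash
python3 - <<'E'
from h import *
p=np.load('p.npy',allow_pickle=True).item()
def seg(n,im,p,m,nm):
  g=cv2.cvtColor(im,6)
  for thr in (60,70,80):
    b=((g>thr)&(cv2.erode(m.astype(np.uint8),np.ones((5,5)))>0)).astype(np.uint8)
    k,l,st,_=cv2.connectedComponentsWithStats(b);i=1+np.argmax(st[1:,4])
    q=plane(n,ctr(l==i),.098,p).astype(np.float32);rc=cv2.minAreaRect(q*1000);print(nm,thr,st[i],np.round(rc[0]),np.round(rc[1]),round(rc[2],1))
m=models.masks_of("wrist","scanner")[0]['pixels'];seg('wrist',cv2.imread('w1.png'),p,m,'w')
im=optics.camera('top');m=models.masks_of("top","scanner")[0]['pixels'];seg('top',im,optics.camera_params('top'),m,'t')
im=optics.camera('scene');ps=optics.camera_params('scene')
m=models.masks_of("scene","scanner")[0]['pixels'];print('scene fit',fit('scene',m,boxpts(.07,.09,.097),[.6,-.244,.15],ps))
m=models.masks_of("scene","jar")[0]['pixels'];print('jar',fit('scene',m,cyl(.027,.11),[.475,-.258],ps))
m=models.masks_of("scene","scale")[0]['pixels'];print('scale',fit('scene',m,boxpts(.17,.16,.036),[.548,.262,.13],ps))
cv2.imwrite('pics/w2.png',cv2.resize(cv2.imread('w1.png')[15:110,235:355],None,fx=6,fy=6,interpolation=cv2.INTER_CUBIC))
E
```

```text
w 60 [ 283   35   48   38 1050] [ 613. -245.] [30. 50.] 8.7
w 70 [283  35  48  37 996] [ 613. -245.] [29. 50.] 8.6
w 80 [272  80  42  17 102] [ 568. -250.] [ 3. 51.] 8.3
t 60 [314 168  18  13 155] [ 613. -244.] [28. 46.] 9.0
t 70 [326 168   5   4  10] [ 628. -261.] [12.  6.] 62.5
t 80 [326 169   4   2   6] [ 626. -258.] [8. 3.] 89.5
scene fit (array([ 0.60544184, -0.24548005,  0.28607159]), np.float64(0.1238773951932517))
jar (array([ 0.47417113, -0.25696502]), np.float64(0.04751277805773524))
scale (array([0.54837568, 0.26731643, 0.15850453]), np.float64(0.0789030895356746))
```

View pics/w2.png

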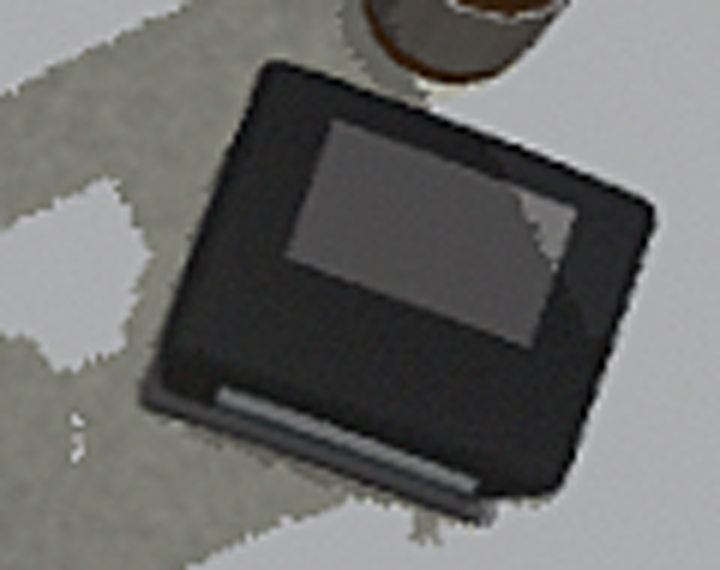

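Scanner yaw is 8.7°. The jar is at (0.4755, -0.259) with yaw 113.6°. I'll turn the tool onto the strip direction while descending partway.

Emit:
drive_tool --motion '[[85, [0.03, 0.02, 0.3], [0, 0, -1.15]], [85, [0.05, 0.03, 0.6], [0, 0, -2.3]], [85, [0.08, 0.05, 0.9], [0, 0, -3.45]], [85, [0.1, 0.06, 1.2], [0, 0, -4.6]], [85, [0.13, 0.08, 1.5], [0, 0, -5.75]], [85, [0.15, 0.1, 1.8], [0, 0, -6.9]], [85, [0.18, 0.12, 2.1], [0, 0, -8.05]], [85, [0.2, 0.13, 2.4], [0, 0, -9.2]], [85, [0.22, 0.14, 2.7], [0, 0, -10.35]], [85, [0.25, 0.16, 3], [0, 0, -11.5]], [85, [0.28, 0.18, 3.3], [0, 0, -12.65]], [85, [0.28, 0.18, 3.5], [0, 0, -13.8]]]'

```text
time: 3.65
tool_pos: [0.4754, -0.2592, 0.1943]
tool_rot: [[-0.339, 0.941, -0.001], [0.941, 0.339, 0.001], [0.001, -0.001, -1.0]]
wrist_force: [-0.2, 0.3, 0.3]
finger_gap: 0.0849
finger_force: 0.0
```

Emit:
drive_tool --motion '[[85, [0, 0, 0.2], [0, 0, -0.65]], [85, [0, 0, 0.3], [0, 0, -0.65]], [85, [0, 0, 0.3], [0, 0, -0.65]], [85, [0, 0, 0.3], [0, 0, -0.65]]]'

```text
time: 3.98
tool_pos: [0.4756, -0.2594, 0.1864]
tool_rot: [[-0.396, 0.918, -0.0], [0.918, 0.396, 0.0], [0.0, -0.0, -1.0]]
wrist_force: [-0.8, 0.0, -0.4]
finger_gap: 0.0851
finger_force: 0.0
```

```bash
python3 - <<'E'
from h import *
p=optics.camera_params('wrist');im=optics.camera("wrist");s=r.sense();R=s['tool_rot'];print(s['time'],s['tool_pos'],np.degrees(np.arctan2(R[1,0],R[0,0])))
mj=models.masks_of("wrist","jar")[0]['pixels'];print('jar w',fit('wrist',mj,cyl(.027,.11),[.475,-.259],p))
g=cv2.cvtColor(im,6).astype(float);b=(g>110)&(cv2.erode(mj.astype(np.uint8),np.ones((3,3)))>0)
n,l,st,_=cv2.connectedComponentsWithStats(b.astype(np.uint8));k=1+np.argmax(st[1:,4]);print(st[1:])
v,u=np.nonzero(l==k);q=plane('wrist',np.c_[u,v],.114,p);c=q.mean(0)
w=np.linalg.svd(q-c)[2][0];rc=cv2.minAreaRect(q.astype(np.float32)*1000);print('strip c',c,np.degrees(np.arctan2(w[1],w[0])),rc)
cv2.imwrite('pics/w3.png',im)
E
```

```text
4.0333 [ 0.47577722 -0.25956167  0.18678827] 113.32122308452777
jar w (array([ 0.47529994, -0.25960082]), np.float64(0.03926046166121))
[[241 157  21   7  33]
 [263 158   6   2   7]
 [270 160   1   1   1]
 [274 162   1   1   1]
 [251 168  15  30 273]
 [262 169   2   1   2]
 [293 197   1   1   1]
 [253 199   1   1   1]
 [253 201   4   2   6]
 [258 202   3   1   3]
 [262 202   1   1   1]
 [254 231   2   1   2]]
strip c [ 0.46787372 -0.24653054] -56.95740042524178 ((468.4643249511719, -245.3749542236328), (10.254664421081543, 22.602834701538086), 27.952531814575195)
```

View pics/w3.png

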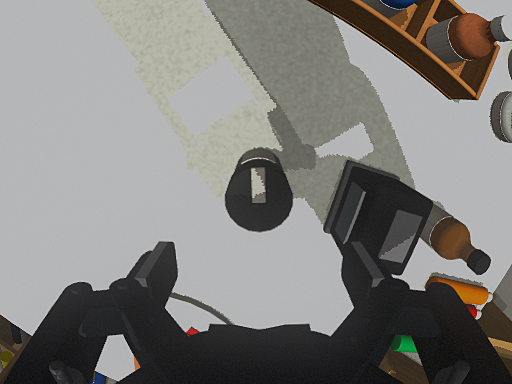

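The jar lid is at (258,195) under the tool, with the strip from (256,170) to (259,202) partly shaded. The first strip measure here is contaminated, so I'll fit the strip as a rectangle restricted to the lid.

```bash
cat >> h.py <<'E'
def strip(n,im,p,c,yaw,thr=75):
    g=cv2.cvtColor(im,6);lid=np.zeros(g.shape,np.uint8)
    cv2.fillPoly(lid,[np.round(proj(n,cyl(.0275,.112)[60:]+[c[0],c[1],0],p)).astype(np.int32)],1)
    b=((g>thr)&(lid>0)).astype(np.uint8);k,l,st,_=cv2.connectedComponentsWithStats(b);i=1+np.argmax(st[1:,4])
    P=boxpts(.027,.010,.114,.110);P=P+[.0135,0,0]
    x,f=fit(n,l==i,P,[c[0],c[1],np.radians(yaw)],p,8);return x[:2],np.degrees(x[2]),f,st[i]
E
python3 - <<'E'
from h import *
p0=np.load('p.npy',allow_pickle=True).item();p=optics.camera_params('wrist');A=cv2.imread('w1.png');B=cv2.imread('pics/w3.png')
for t in (65,80,100):
  print(strip('wrist',A,p0,[.4755,-.259],114,t));print(strip('wrist',B,p,[.4755,-.259],114,t))
m=models.masks_of("wrist","scanner")[0]['pixels'];print(fit('wrist',m,boxpts(.07,.09,.097),[.602,-.245,.15],p))
g=cv2.cvtColor(B,6)
print(g[164:206:3,244:272:2])
E
```

```text
(array([ 0.47468421, -0.259704  ]), np.float64(114.12583921635408), np.float64(0.4082872238632109), array([239, 150,  46,  38, 370], dtype=int32))
(array([ 0.47589596, -0.26003722]), np.float64(115.86216462972865), np.float64(0.06947906089418132), array([251, 167,  15,  36, 499], dtype=int32))
(array([ 0.47445673, -0.25969423]), np.float64(113.01694049597471), np.float64(0.3851164018835541), array([239, 150,  46,  38, 347], dtype=int32))
(array([ 0.47566675, -0.26051161]), np.float64(114.67374501032471), np.float64(0.0608076307615073), array([251, 168,  15,  35, 486], dtype=int32))
(array([ 0.47451651, -0.25963405]), np.float64(113.69877888703272), np.float64(0.35833684506250874), array([239, 151,  42,  37, 322], dtype=int32))
(array([ 0.47574833, -0.26040144]), np.float64(115.76148530883388), np.float64(0.15591188856494975), array([251, 168,  15,  35, 412], dtype=int32))Traceback (most recent call last):
  File "<stdin>", line 5, in <module>
IndexError: list index out of range
```

The jar yaw is about 115° and the tool is centred, so I'll descend and close.

Emit:
drive_tool --motion '[[85, [0, -0.01, 0.5], [0, 0, -0.2]], [85, [0, -0.01, 1], [0, 0, -0.2]], [85, [0, -0.01, 1.5], [0, 0, -0.2]], [85, [0, -0.01, 2], [0, 0, -0.2]], [85, [0, -0.01, 2.5], [0, 0, -0.2]], [85, [0, -0.01, 3], [0, 0, -0.2]], [85, [0, -0.01, 3.5], [0, 0, -0.2]], [85, [0, -0.01, 3.8], [0, 0, -0.2]], [85, [0, -0.01, 3.95], [0, 0, -0.2]], [85, [0, -0.01, 3.95], [0, 0, -0.2]]]' --force 50

```text
time: 4.97
tool_pos: [0.4748, -0.2593, 0.067]
tool_rot: [[-0.416, 0.909, -0.001], [0.909, 0.416, 0.001], [0.001, -0.001, -1.0]]
wrist_force: [-0.1, 0.6, -0.6]
finger_gap: 0.0854
finger_force: 0.0
```

Emit:
drive_tool --motion '[[65, [0, 0, 0], [0, 0, 0]], [60, [0, 0, 0], [0, 0, 0]], [57, [0, 0, 0], [0, 0, 0]], [54, [0, 0, 0], [0, 0, 0]], [50, [0, 0, 0], [0, 0, 0]], [45, [0, 0, 0], [0, 0, 0]], [45, [0, 0, 0], [0, 0, 0]], [45, [0, 0, 0], [0, 0, 0]]]' --force 50

```text
time: 5.63
tool_pos: [0.4759, -0.2602, 0.0691]
tool_rot: [[-0.416, 0.909, 0.001], [0.909, 0.416, -0.001], [-0.002, 0.001, -1.0]]
wrist_force: [-1.7, -0.8, 5.6]
finger_gap: 0.053
finger_force: 52.7
```

Emit:
drive_tool --motion '[[45, [0, 0, 0], [0, 0, 0.3]], [45, [0, 0, 0], [0, 0, 1]], [45, [0, 0, 0], [0, 0, 1.8]], [45, [0, 0, 0], [0, 0, 2.6]], [45, [0, 0, 0], [0, 0, 3.4]], [45, [0, 0, 0], [0, 0, 4.2]], [45, [0, 0, 0], [0, 0, 5]], [45, [0, 0, 0], [0, 0, 5.8]], [45, [0, 0, 0], [0, 0, 6.6]], [45, [0, 0, 0], [0, 0, 7.4]], [45, [0, 0, 0], [0, 0, 8.2]], [45, [0, 0, 0], [0, 0, 9]]]'

```text
time: 6.63
tool_pos: [0.4761, -0.2601, 0.069]
tool_rot: [[0.494, 0.869, 0.002], [0.869, -0.494, -0.001], [-0.0, 0.002, -1.0]]
wrist_force: [-0.4, -0.0, 5.8]
finger_gap: 0.0533
finger_force: 53.1
```

Emit:
drive_tool --motion '[[45, [0, 0, 0], [0, 0, 0.8]], [45, [0, 0, 0], [0, 0, 1.6]], [45, [0, 0, 0], [0, 0, 2.4]], [45, [0, 0, 0], [0, 0, 3.2]], [45, [0, 0, 0], [0, 0, 4]], [45, [0, 0, 0], [0, 0, 4.8]], [45, [0, 0, 0], [0, 0, 5.6]], [45, [0, 0, 0], [0, 0, 6.4]], [45, [0, 0, 0], [0, 0, 7.2]], [45, [0, 0, 0], [0, 0, 8]], [45, [0, 0, 0], [0, 0, 8.5]], [45, [0, 0, 0], [0, 0, 8.7]]]'

```text
time: 7.63
tool_pos: [0.4762, -0.2601, 0.069]
tool_rot: [[0.99, 0.144, 0.002], [0.144, -0.99, -0.001], [0.002, 0.002, -1.0]]
wrist_force: [0.7, -0.4, 5.9]
finger_gap: 0.0532
finger_force: 53.1
```

Emit:
drive_tool --motion '[[45, [0, 0, 0], [0, 0, 0]], [45, [0, 0, 0], [0, 0, 0]]]'

```text
time: 7.8
tool_pos: [0.4762, -0.2601, 0.069]
tool_rot: [[0.989, 0.146, 0.002], [0.146, -0.989, -0.001], [0.002, 0.002, -1.0]]
wrist_force: [-0.9, -0.8, 5.7]
finger_gap: 0.0529
finger_force: 53.1
```

```bash
python3 - <<'E'
from h import *
p=optics.camera_params('wrist');im=optics.camera("wrist");s=r.sense();R=s['tool_rot'];print(s['time'],s['tool_pos'],np.degrees(np.arctan2(R[1,0],R[0,0])),s['wrist_force'])
np.save('p4.npy',p,allow_pickle=True)
for t in (65,80,100):print(strip('wrist',im,p,s['tool_pos'][:2],8.7,t))
g=cv2.cvtColor(im,6)
for e in models.masks_of("wrist","scanner")[:1]:
  m=e['pixels'];print(e['conf'],e['box'],fit('wrist',m,boxpts(.07,.09,.097),[.602,-.245,.15],p))
cv2.imwrite('w4.png',im);cv2.imwrite('pics/w4.png',cv2.resize(im,(800,600),interpolation=cv2.INTER_CUBIC))
E
```

```text
7.85 [ 0.47619644 -0.26013529  0.06903327] 8.3949567577054 [ 0.44511708 -0.45790652  6.07067254]
(array([ 0.47616871, -0.26081506]), np.float64(8.291814094971578), np.float64(0.07848601266165256), array([ 245,  234,   29,   62, 1633], dtype=int32))
(array([ 0.47613904, -0.26090134]), np.float64(8.44315913634446), np.float64(0.07116187129365259), array([ 245,  234,   29,   61, 1598], dtype=int32))
(array([ 0.47613882, -0.26082745]), np.float64(8.414529715455982), np.float64(0.07631540134950776), array([ 246,  234,   27,   61, 1567], dtype=int32))
0.76 [170.4, 1.8, 199.7, 81.6] (array([ 0.60787843, -0.2475728 ,  0.25390019]), np.float64(0.1291072607007474))
```

View pics/w4.png

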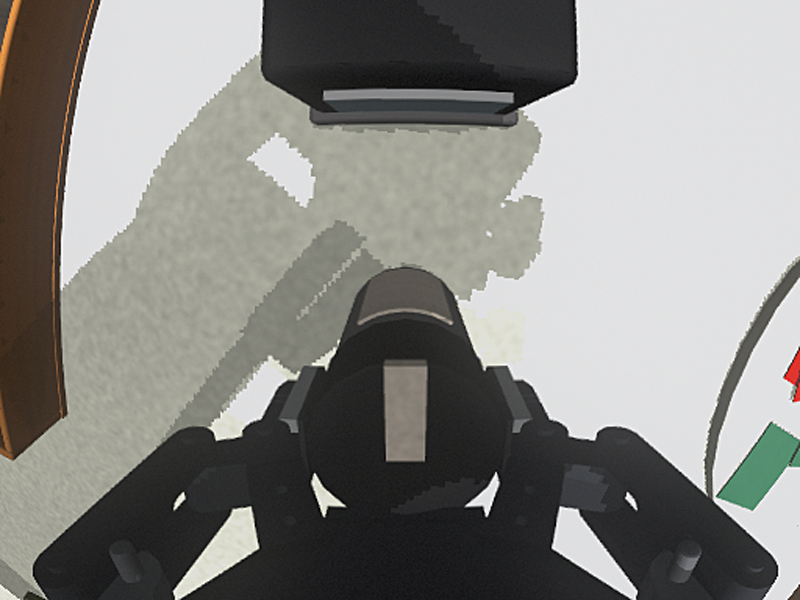

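The wrist view shows the lid strip vertical at (405,410), the label facing up the image, and the scanner window ledge nearly horizontal from (323,95) to (513,100). I'll check the window yaw numerically.

```bash
python3 - <<'E'
from h import *
p=np.load('p4.npy',allow_pickle=True).item();g=cv2.cvtColor(cv2.imread('w4.png'),6)
# bright ledge edge rows (window part), sub-pixel by gradient, and the front/top edge
us=np.arange(212,324,4);gy=np.gradient(cv2.GaussianBlur(g.astype(float),(0,0),1),axis=0)
for a,b,sg,nm,z in((52,64,1,'ledge top',.085),(72,84,1,'lip bottom',.02)):
  v=[a+np.argmax(sg*gy[a:b,u]) for u in us];q=plane('wrist',np.c_[us,v],z,p);k=cv2.fitLine(q.astype(np.float32),cv2.DIST_HUBER,0,1e-5,1e-5).ravel()
  print(nm,v[0],v[-1],'yaw',np.degrees(np.arctan(-k[0]/k[1])))
E
```

```text
ledge top 57 58 yaw 8.129657
lip bottom 80 81 yaw 8.238673
```

Jar yaw is 8.4° and the scanner measures 8.1–8.7°, so they are square. I'll hold for over a second.

Emit:
drive_tool --motion '[[45, [0, 0, 0], [0, 0, 0]], [45, [0, 0, 0], [0, 0, 0]], [45, [0, 0, 0], [0, 0, 0]], [45, [0, 0, 0], [0, 0, 0]], [45, [0, 0, 0], [0, 0, 0]], [45, [0, 0, 0], [0, 0, 0]], [45, [0, 0, 0], [0, 0, 0]], [45, [0, 0, 0], [0, 0, 0]], [45, [0, 0, 0], [0, 0, 0]], [45, [0, 0, 0], [0, 0, 0]], [45, [0, 0, 0], [0, 0, 0]], [45, [0, 0, 0], [0, 0, 0]]]'

```text
time: 8.9
tool_pos: [0.4762, -0.2601, 0.069]
tool_rot: [[0.989, 0.146, 0.002], [0.146, -0.989, -0.001], [0.002, 0.002, -1.0]]
wrist_force: [0.3, -0.4, 5.7]
finger_gap: 0.0528
finger_force: 53.1
```

Emit:
drive_tool --motion '[[45, [0, 0, 0], [0, 0, 0]], [45, [0, 0, 0], [0, 0, 0]], [45, [0, 0, 0], [0, 0, 0]], [45, [0, 0, 0], [0, 0, 0]], [45, [0, 0, 0], [0, 0, 0]], [45, [0, 0, 0], [0, 0, 0]], [45, [0, 0, 0], [0, 0, 0]], [45, [0, 0, 0], [0, 0, 0]]]'

```text
time: 9.57
tool_pos: [0.4762, -0.2601, 0.069]
tool_rot: [[0.989, 0.146, 0.002], [0.146, -0.989, -0.001], [0.002, 0.002, -1.0]]
wrist_force: [-0.5, -1.4, 5.0]
finger_gap: 0.0531
finger_force: 53.1
```

Emit:
drive_tool --motion '[[45, [0, 0, -0.1], [0, 0, 0]], [45, [0, 0, -0.4], [0, 0, 0]], [45, [0, 0, -0.9], [0, 0, 0]], [45, [0, 0, -1.5], [0, 0, 0]], [45, [0, 0, -2.1], [0, 0, 0]], [45, [0, 0, -2.8], [0, 0, 0]], [45, [0, 0, -3.5], [0, 0, 0]], [45, [0, 0, -4.2], [0, 0, 0]], [45, [0, 0, -4.9], [0, 0, 0]], [45, [0, 0, -5.5], [0, 0, 0]], [45, [0, 0, -5.9], [0, 0, 0]], [45, [0, 0, -6], [0, 0, 0]]]'

```text
time: 10.57
tool_pos: [0.4759, -0.2599, 0.2502]
tool_rot: [[0.989, 0.146, 0.003], [0.146, -0.989, -0.002], [0.003, 0.002, -1.0]]
wrist_force: [0.9, 0.4, -2.9]
finger_gap: 0.0532
finger_force: 53.1
```

```bash
python3 - <<'E'
from h import *
optics.camera('top');pt=optics.camera_params('top')
for t in("scale","scale_pan"):
  d=models.masks_of("top",t)[0];print(t,d['conf'],fit('top',d['pixels'],boxpts(.17,.16,.036),[.548,.263,.13],pt)[0])
im=optics.camera('top');g=cv2.cvtColor(im,6)
cv2.imwrite('pics/sc.png',cv2.resize(im[160:240,105:180],None,fx=7,fy=7,interpolation=cv2.INTER_CUBIC))
for xy in ((.548,.263),(.549,.266)):
  print(proj('top',[[*xy,.05]],pt),(proj('top',[[*xy,.05]],pt)-[105,160])*7)
p=optics.camera_params('wrist');im=optics.camera("wrist");s=r.sense();print(s['tool_pos'],s['joints'],s['wrist_force']);print(strip('wrist',im,p,s['tool_pos'][:2],8.4,80)) if 0 else None
E
```

```text
scale 0.93 [0.54875645 0.26561972 0.13969784]
scale_pan 0.59 [0.54809327 0.26489086 0.14158072]
[[142.11224554 200.44662303]] [[259.78571881 283.12636122]]
[[141.06674065 200.10491819]] [[252.46718456 280.73442732]]
[ 0.47449661 -0.25901732  0.24577319] [-5.98998906e-01 -1.26200609e-01  1.87574218e+00  2.29717492e-05
  1.39541412e+00  8.25383229e-01] [-0.40485257  1.13768331 -3.70867337]
```

View pics/sc.png

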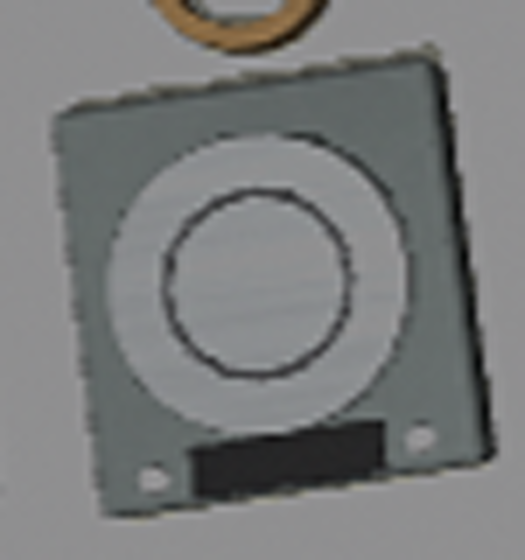

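The pan ring centre is at crop (258.5,283), which puts the target at about (0.549, 0.265). I'll carry the jar over the caddy with its underside at about 0.18.

Emit:
drive_tool --motion '[[45, [0.06, -0.2, 0], [0, 0, 0]], [45, [0.18, -0.6, 0], [0, 0, 0]], [45, [0.35, -1.2, 0], [0, 0, 0]], [45, [0.58, -2, 0], [0, 0, 0]], [45, [0.85, -2.9, 0], [0, 0, 0]], [45, [1.11, -3.8, 0], [0, 0, 0]], [45, [1.37, -4.7, 0], [0, 0, 0]], [45, [1.64, -5.6, 0], [0, 0, 0]], [45, [1.9, -6.5, 0], [0, 0, 0]], [45, [2.16, -7.4, 0], [0, 0, 0]], [45, [2.43, -8.3, 0], [0, 0, 0]], [45, [2.69, -9.2, 0], [0, 0, 0]]]'

```text
time: 11.82
tool_pos: [0.5142, 0.0277, 0.2474]
tool_rot: [[0.989, 0.147, -0.001], [0.147, -0.989, 0.001], [-0.001, -0.001, -1.0]]
wrist_force: [0.5, -0.2, -3.9]
finger_gap: 0.0534
finger_force: 53.2
```

Emit:
drive_tool --motion '[[45, [0.26, -0.9, 0], [0, 0, 0]], [45, [0.53, -1.8, 0], [0, 0, 0]], [45, [0.79, -2.7, 0], [0, 0, 0]], [45, [1.05, -3.6, 0], [0, 0, 0]], [45, [1.32, -4.5, 0], [0, 0, 0]], [45, [1.58, -5.4, 0], [0, 0, 0]], [45, [1.82, -6.2, 0], [0, 0, 0]], [45, [1.99, -6.8, 0], [0, 0, 0]], [45, [2.14, -7.3, 0], [0, 0, 0]], [45, [2.23, -7.6, 0], [0, 0, 0]], [45, [2.27, -7.75, 0], [0, 0, 0]], [45, [2.27, -7.75, 0], [0, 0, 0]]]'

```text
time: 12.82
tool_pos: [0.548, 0.2658, 0.2475]
tool_rot: [[0.989, 0.147, -0.001], [0.147, -0.989, -0.0], [-0.001, 0.0, -1.0]]
wrist_force: [-0.5, -0.8, -2.2]
finger_gap: 0.0529
finger_force: 53.2
```

Emit:
drive_tool --motion '[[45, [0, 0, 0], [0, 0, 0]], [45, [0, 0, 0], [0, 0, 0]], [45, [0, 0, 0], [0, 0, 0]]]'

```text
time: 13.07
tool_pos: [0.5484, 0.2643, 0.2479]
tool_rot: [[0.989, 0.145, 0.0], [0.145, -0.989, -0.0], [0.0, 0.0, -1.0]]
wrist_force: [0.8, 0.2, -2.6]
finger_gap: 0.0533
finger_force: 53.2
```

```bash
python3 - <<'E'
from h import *
for i in range(2):
  p=optics.camera_params('wrist');im=optics.camera("wrist");s=r.sense();print(s['time'],s['tool_pos'],s['wrist_force'])
print(s['tool_rot'].round(3))
d=models.masks_of("wrist","scale")
for e in d[:1]: print('scale w',e['conf'],e['box'])
cv2.imwrite('pics/w5.png',im)
for xy in ((.549,.265),):print('ring centre/top edge',proj('wrist',[[*xy,.05],[xy[0]+.0372,xy[1]+.0,.05],[xy[0],xy[1]+.037,.05],[xy[0],xy[1]-.037,.05]],p))
E
```

```text
13.1167 [0.54841472 0.26435593 0.24794256] [ 0.14027692 -0.27471237 -3.1607136 ]
13.1667 [0.5484236  0.26446334 0.24796724] [-0.22588656 -0.33075861 -3.92711592]
[[ 0.989  0.145  0.   ]
 [ 0.145 -0.989 -0.   ]
 [ 0.     0.    -1.   ]]
scale w 0.75 [194.5, 94.0, 131.6, 132.4]
ring centre/top edge [[257.60399784 168.19893431]
 [262.31803218 136.91488262]
 [226.34385286 163.79689091]
 [288.65958997 172.75081168]]
```

View pics/w5.png

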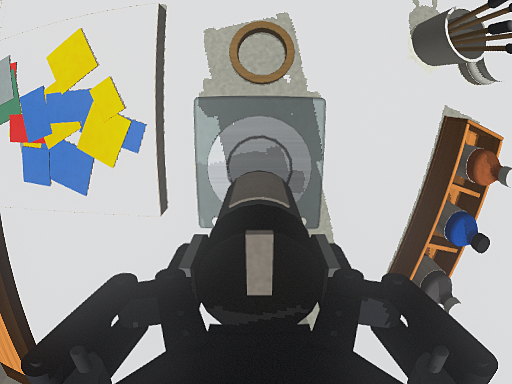

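The jar is held over the scale. The ring shows at x of about 228–292 with its top at y 136, very near the prediction. I'll fit the ring circle precisely against the jar axis.

```bash
python3 - <<'E'
from h import *
from scipy.optimize import least_squares
p=optics.camera_params('wrist');im=cv2.imread('pics/w5.png');s=r.sense()
g=cv2.GaussianBlur(cv2.cvtColor(im,6).astype(np.float32),(0,0),.7)
def dark(c,R,z,n,p,angs,g):
  pts=[]
  for a in angs:
    rr=np.arange(R-.009,R+.009,.0004);X=np.c_[c[0]+rr*np.cos(a),c[1]+rr*np.sin(a),np.full(len(rr),z)]
    uv=proj(n,X,p).astype(np.float32);v=cv2.remap(g,uv[:,0],uv[:,1],1).ravel();i=np.argmin(v)
    if np.median(v)-v[i]>15: pts.append(X[i,:2])
  q=np.array(pts);o=least_squares(lambda x:np.hypot(*(q-x[:2]).T)-x[2],[*c,R],loss='soft_l1',f_scale=.001)
  return o.x,len(q),np.sqrt(np.mean(o.fun**2))
a0=np.radians(8.4);print('wrist',dark([.549,.264],.0365,.052,'wrist',p,np.linspace(a0-1.45,a0+1.45,60),g))
def toptest():
  im=cv2.imread('pics/top.png');im=cv2.resize(im,(512,384),interpolation=cv2.INTER_AREA);g=cv2.cvtColor(im,6).astype(np.float32)
  print('top',dark([.549,.264],.0365,.052,'top',optics.camera_params('top'),np.linspace(0,6.28,80),g))
toptest()
h=s['tool_pos'][2]-.069;P=p.copy();E=p['extrinsics'].copy();E[:3,3]+=E[:3,:3]@[0,0,h];P['extrinsics']=E
print('jar',strip('wrist',im,P,s['tool_pos'][:2],8.4,80),h)
E
```

```text
wrist (array([0.54984248, 0.26369297, 0.03686993]), 60, np.float64(0.0003243510278597284))
top (array([0.54890894, 0.26476051, 0.03716191]), 80, np.float64(0.0006584370286617055))
jar (array([0.54844085, 0.263853  ]), np.float64(8.286309151547506), np.float64(0.07933520334042965), array([ 245,  234,   29,   61, 1588], dtype=int32)) 0.17897083155246718
```

The ring is at (0.5495, 0.264) and the jar axis at (0.5484, 0.2639). I'll descend 114 mm with a 1 mm forward correction.

Emit:
drive_tool --motion '[[45, [0.01, 0, 0.1], [0, 0, 0]], [45, [0.03, 0, 0.4], [0, 0, 0]], [45, [0.03, 0, 0.8], [0, 0, 0]], [45, [0.03, 0, 1.2], [0, 0, 0]], [45, [0.03, 0, 1.6], [0, 0, 0]], [45, [0.03, 0, 2], [0, 0, 0]], [45, [0.03, 0, 2.4], [0, 0, 0]], [45, [0.03, 0, 2.8], [0, 0, 0]], [45, [0.03, 0, 3.1], [0, 0, 0]], [45, [0.03, 0, 3.3], [0, 0, 0]], [45, [0.03, 0, 3.4], [0, 0, 0]], [45, [0.03, 0, 3.4], [0, 0, 0]]]'

```text
time: 14.22
tool_pos: [0.5489, 0.2652, 0.145]
tool_rot: [[0.989, 0.146, -0.001], [0.146, -0.989, -0.0], [-0.001, 0.0, -1.0]]
wrist_force: [-0.7, 0.3, -2.9]
finger_gap: 0.053
finger_force: 53.2
```

Emit:
drive_tool --motion '[[45, [0, 0, 0.1], [0, 0, 0]], [45, [0, 0, 0.2], [0, 0, 0]], [45, [0, 0, 0.3], [0, 0, 0]], [45, [0, 0, 0.37], [0, 0, 0]], [45, [0, 0, 0.37], [0, 0, 0]], [45, [0, 0, 0.37], [0, 0, 0]], [45, [0, 0, 0.37], [0, 0, 0]], [45, [0, 0, 0.37], [0, 0, 0]]]'

```text
time: 14.88
tool_pos: [0.5494, 0.2654, 0.135]
tool_rot: [[0.989, 0.146, 0.0], [0.146, -0.989, 0.0], [0.0, -0.0, -1.0]]
wrist_force: [0.6, 0.6, -4.4]
finger_gap: 0.053
finger_force: 53.2
```

```bash
python3 - <<'E'
from h import *
im=optics.camera("scene");s=r.sense();print(s['time'],s['tool_pos'],s['wrist_force'],np.abs(s['joint_vel']).max());print(s['tool_rot'].round(4))
p=optics.camera_params('scene')
m=models.masks_of('scene','jar')
if m:print(m[0]['conf'],m[0]['box'])
h=s['tool_pos'][2]-.069;print('underside',h,'bottom near pts',proj('scene',cyl(.027,h,h)[::15]+[.5494,.264,0],p).round(1).tolist())
cv2.imwrite('pics/fin.png',cv2.resize(im[70:190,230:350],(600,600),interpolation=cv2.INTER_CUBIC))
E
```

```text
14.9333 [0.5493554  0.26539526 0.13499198] [-0.66112299  0.24647154 -2.32311161] 0.0015956585540249345
[[ 9.893e-01  1.459e-01  4.000e-04]
 [ 1.459e-01 -9.893e-01  2.000e-04]
 [ 5.000e-04 -1.000e-04 -1.000e+00]]
0.94 [284.7, 102.9, 17.2, 35.3]
underside 0.06599198213297128 bottom near pts [[296.9, 135.7], [292.7, 129.8], [282.5, 131.9], [287.0, 137.8], [296.9, 135.7], [292.7, 129.8], [282.5, 131.9], [287.0, 137.8]]
```

View pics/fin.png

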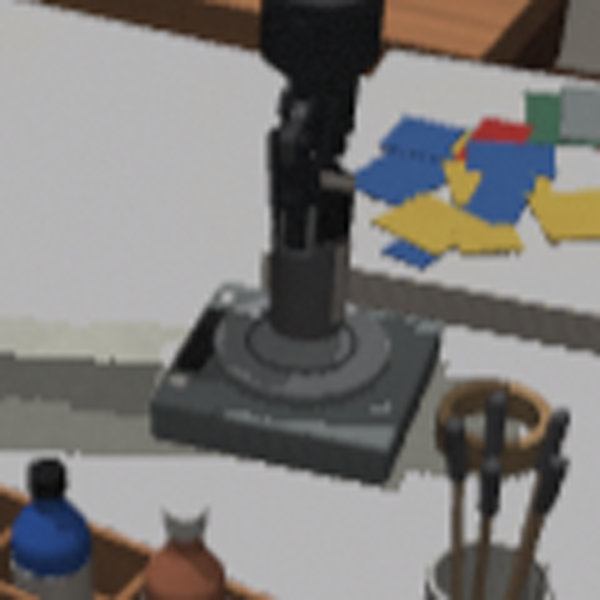

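The jar hangs upright over the ring. Its bottom edge at scene row 138 matches the predicted underside height of 66 mm. I'll make a 1 mm trim and let it settle.

Emit:
drive_tool --motion '[[45, [0, 0.03, 0.03], [0, 0, 0]], [45, [0, 0.03, 0.03], [0, 0, 0]], [45, [0, 0.03, 0.03], [0, 0, 0]], [45, [0, 0.03, 0.03], [0, 0, 0]], [45, [0, 0.03, 0.03], [0, 0, 0]], [45, [0, 0.03, 0.03], [0, 0, 0]], [45, [0, 0.03, 0.03], [0, 0, 0]], [45, [0, 0.03, 0.03], [0, 0, 0]]]'

```text
time: 15.65
tool_pos: [0.5493, 0.2645, 0.1338]
tool_rot: [[0.989, 0.146, 0.0], [0.146, -0.989, 0.0], [0.0, -0.0, -1.0]]
wrist_force: [-0.2, 0.1, -3.0]
finger_gap: 0.053
finger_force: 53.2
```

```bash
python3 -c "
from station import r,job
s=r.sense();print(s['tool_pos'],s['joint_vel'].round(4) if hasattr(s['joint_vel'],'round') else s['joint_vel']);print(job.finish_job())"
```

```text
[0.54934014 0.26446108 0.13384123] [ 0.0012  0.0003 -0.0014  0.0003 -0.0021 -0.0003]
the job is handed in; nothing more can be done
None
```

I turned the jar square to the scanner (about 8.4° against 8.1–8.7° measured), held it there for about 1.9 s, carried it over the caddy, and handed the job in at about 15.7 s with the jar held still, its underside about 15 mm above the pan centre.

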